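Pack the splicing tools into their tray

ROBOT

A 6-joint arm with a two-finger parallel gripper is mounted at the origin on the work surface. World frame = base frame: x ahead of the robot, y to its left, z up, the work surface at z = 0. Lengths are in m, angles in rad, forces in N, time in s.
With the tool pointing down it reaches from about 0.3 to 0.775 m from the base axis. Payload 14.6 kg.
Tool frame: the origin (TCP) lies on the centre line of the jaws, within the pads' length; the fingertips stand 19 mm ahead of it and the grasp point (between the pads) is the TCP; y points along the fingers, x is the direction in which the jaws open and shut, and the axes are right-handed (so a half turn about y gives the same grasp; the last joint's range is limited). The gripper opens to 94 mm and grips with 3 to 60 N. Pads are 16 mm wide; open, the fingers measure 119 mm over their backs; the gripper's body (75 mm by 177 mm) begins 78 mm behind the grasp point.
Start: joints at [1.266, 0.3, 1.521, -0, 1.321, -0.067], TCP at [0.13, 0.535, 0.224] pointing down, gripper open.
Joint ranges: [-3.03, 3.03], [-0.79, 2.21], [0.23, 2.52], [-1.04, 4.18], [0, 3.07], [-2.55, 2.55]. Speed limits (rad/s): [2.22, 2.22, 2.57, 3.14, 3.14, 3.14].

INTERFACE

Orientations are given as [roll, pitch, yaw] about the fixed x, y, z axes, in that order (R = Rz(yaw) Ry(pitch) Rx(roll)).
In Python, from station import get_obs, cams, workorder gives the robot as it stands.
- The arm moves only by the shell command python3 -m handwheel 'ROWS' [FORCE]. ROWS is JSON, a list of rows, each an object of numbers: "fingers": the opening, from -1 (shut) to 1 (fully open); "x", "y", "z": the shift along the tool's x, y, z in m; "spin": the turn about the tool's y in degrees. In form: [{"fingers": .., "x": .., "y": .., "z": .., "spin": ..}, ...]. A call has exactly 10 rows; each row is the pose to reach, as a shift and turn from the pose commanded when the call began, along the tool's axes at that moment; what a row does not reach only later rows make up. A row lasts 1/10 s, in which the tool goes at most 50 mm and 8.59 degrees, less where a joint would pass 70% of its speed; a pose out of reach is approached as far as the arm can. A call with a gripper value outside its range is refused whole. The fingers move at their own pace and stop on an object; FORCE is the grip in N (left out, the last holds). Time passes only in rows, so rows that repeat a pose let the fingers close, or fill a call up. It gives the time, the measured TCP pose, the force and the opening at its end, in the units of the state.
- get_obs(): the state, without advancing time (a new reading comes with each control period).
- cams.camera(name): name is "scene" or "top"; returns (picture, depth): 420x560x3 uint8, red, green, blue; 420x560 float32, m along the optical axis (not along the pixel's ray), 0 where there is no reading.
- cams.get_calibration(name): a dict with "fx", "fy", "cx", "cy" (pixels), "view" (4x4, takes a point from world to camera coordinates). Camera axes: x right, y down, z forward; pixel columns grow to the right and rows downward; lengths in m; the calibration is good to about 2 mm. A picture is of the moment at which its call begins. get_calibration takes no time and is no camera call.
- workorder.hand_in(): hands the job in, once; it reports no verdict.
The state is a dict: "time_s": time; "qpos": joint angles; "joint_vel": joint speeds; "tau": joint torques, N m; "ee_pos": TCP position; "eef_rot": TCP orientation; "force": force on the tool from outside, world axes, zero at the start; "moment": the same for the moment, N m; "grip_width": finger opening in m.
Only numpy, scipy, OpenCV 4.12 (cv2) and the standard library are available. Lean on these libraries where they do the work, as an engineer would, in place of code of your own. Each camera call takes 0.05 s, during which the arm holds its last target. There are 200 camera calls.

TASK

Pack the fibre-splicing tools into the grey tray: the cleaver, the alcohol dispenser with the steel pump top, the teal power meter and the red fault-finder pen, each set down (not dropped) fully into the recess cut to its shape, the meter and the pen lying face and clip up along theirs, and keep the alcohol upright all the way. The yellow multimeter and the glue bottle with the orange nozzle do not belong to the kit: leave them where they are.

Things in the scene. Friction and masses are not known exactly. Their poses are not given: they have to be found in the camera images.
- cleaver_mid (a point): Fibre cleaver to be packed: grey block with a light blue lid, 50 (x) x 46 (y) x 50 mm high, about 0.3 kg; a 4 mm steel finger plate stands above the lid. Point at its centre, 25 mm above its underside; z up. The lower 30 mm are the full 46 mm wide (y), the lid 40 mm. A grip across y suits.
- alcohol_mid (a point): Alcohol dispenser to be packed: round white bottle, 42 mm diameter up to 50 mm height, then narrowing to a flat steel pump dish (36 mm diameter, light blue disc on top); 78 mm high in all, about 0.11 kg. Point on its axis, 39 mm above its underside; z up. Keep it upright.
- meter_mid (a point): Optical power meter to be packed: teal handheld case lying face up, 98 (x) x 46 (y) x 32 mm high (keys add 2 mm), dark face with a small screen and six keys, about 0.15 kg. Point at its centre, 16 mm above its underside; x along its length, z up.
- pen_mid (a point): Fault-finder pen to be packed: red square-barrelled pen with aluminium end and steel clip, lying clip up, 108 (x) x 16 (y) x 16 mm high (clip adds 3 mm), about 0.05 kg. Point at its centre, 8 mm above its underside; x along its length, z up.
- cleaver_slot_floor (a point): Cleaver's recess, a short insert in the grey tool tray: squarish yellow floor 66 (x) x 62 mm (y) in dark walls 8 mm high, the walls facing y open (grey floor) for fingers over their middle 48 mm (88 mm clear along y). The cleaver sits square in it, any way round. Point: centre of its floor, 8 mm above the bench; z up. Fixed tray, 160 (x) x 280 mm (y), rim 16 mm high.
- bottle_slot_floor (a point): Alcohol bottle's recess, a short insert in the grey tray: round yellow floor, 60 mm diameter, in dark walls 8 mm high. It and the cleaver's recess lie side by side in mid-tray, centres 75 mm apart along x, either one nearer the robot. Point: centre of its floor, 8 mm above the bench; z up.
- meter_slot_floor (a point): Power meter's recess, a long insert at one end of the grey tray: wide yellow floor 116 (x) x 64 mm (y) in dark walls 8 mm high, the long sides open (grey floor) for fingers over their middle 48 mm (88 mm clear along y). Centre 92 mm along y from mid-tray. The meter lies along x, face up, either end first. Point: centre of its floor, 8 mm above the bench; z up.
- pen_slot_floor (a point): Pen's recess, a long insert at the other end of the grey tray: narrow yellow floor 128 (x) x 34 mm (y) in dark walls 8 mm high, crossed in the middle by a grey finger gap 48 mm (x) x 88 mm (y). Centre 92 mm along y from mid-tray. The pen lies along x, clip up, either end first. Point: centre of its floor, 8 mm above the bench; z up.
- glue_mid (a point): Look-alike that stays: glue bottle, the same white body (42 mm diameter) but with an orange cone nozzle, 78 mm high. Point on its axis, 39 mm above its underside; z up.
- multimeter_mid (a point): Look-alike that stays: yellow electrician's multimeter with a round dial, 104 (x) x 50 (y) x 30 mm high (dial adds 8 mm). Point at its centre, 15 mm above its underside; z up.
There are look-alikes about, which are no part of the job. What is shaped like the part that bears cleaver_mid but purple is not meant. Of the things that look like the part that bears pen_mid, take the one that is nearest to the robot's base at the start.

How it is judged:
At the end, for the whole second after the job is handed in: Each tool rests on the floor (4 mm) of its own recess, within 15 mm of its centre, upright or face up (0.12 rad), meter and pen along theirs (0.25 rad), released and at rest. Glue bottle and multimeter within 25 mm of their starts, not tipped (horizontal distance between cleaver_mid and cleaver_slot_floor below 0.015 m and z of cleaver_mid in the frame of cleaver_slot_floor below 0.029 m and angle between each of cleaver_mid, alcohol_mid, meter_mid, pen_mid's own z axis and vertical below 0.12 rad and linear speed of each of cleaver, alcohol, meter, pen below 0.02 m/s and horizontal distance between alcohol_mid and bottle_slot_floor below 0.015 m and z of alcohol_mid in the frame of bottle_slot_floor below 0.043 m and horizontal distance between meter_mid and meter_slot_floor below 0.015 m and z of meter_mid in the frame of meter_slot_floor below 0.02 m and angle between the x axis of meter_mid and the x axis of meter_slot_floor, either way round below 0.25 rad and horizontal distance between pen_mid and pen_slot_floor below 0.015 m and z of pen_mid in the frame of pen_slot_floor below 0.012 m and angle between the x axis of pen_mid and the x axis of pen_slot_floor, either way round below 0.25 rad and distance of each of glue_mid, multimeter_mid from where it was at the start of the episode below 0.025 m and angle between each of glue_mid, multimeter_mid's own z axis and vertical below 0.3 rad); the robot touches nothing.
It fails at once if the orange-nozzled glue bottle is disturbed (shifted more than 25 mm, or tipped) (distance of glue_mid from where it was at the start of the episode above 0.025 m or angle between glue_mid's own z axis and vertical above 0.3 rad).
It fails at once if the yellow multimeter is disturbed (shifted more than 25 mm, or tipped) (distance of multimeter_mid from where it was at the start of the episode above 0.025 m or angle between multimeter_mid's own z axis and vertical above 0.3 rad).
It fails at once if the alcohol bottle is tipped more than about 30 degrees (angle between alcohol_mid's own z axis and vertical above 0.52 rad).
It fails at once if one of the four tools is dropped (falls free from more than about 15 mm) ((linear speed of cleaver above 0.55 m/s and contact force between cleaver and the fingers below 0.05 N) or (linear speed of alcohol above 0.55 m/s and contact force between alcohol and the fingers below 0.05 N) or (linear speed of meter above 0.55 m/s and contact force between meter and the fingers below 0.05 N) or (linear speed of pen above 0.55 m/s and contact force between pen and the fingers below 0.05 N)).
It also fails if it takes over 115 s, if anything falls off the work surface, if the arm or the gripper's body presses on something with over 40 N, if the wrist force passes 120 N, or if a joint passes its speed limit or range.

## Working session

There is one attempt and no reset: what is moved stays moved. The work goes in short steps, Python scripts to look and compute and a shell command to move; the robot and the scene stay as the last step left them, time stands still between calls to the robot, and variables do not carry over. Pictures are saved under pics/ and viewed, about 12 in all and at most 16, crops included, and the job is handed in when it is done.

```bash
ls; mkdir -p pics; python3 - <<'E'
from station import get_obs, cams
import cv2
o=get_obs(); print({k:o[k] for k in('time_s','ee_pos','eef_rot','grip_width')})
for n in('scene','top'):
    p,d=cams.camera(n); cv2.imwrite(f'pics/{n}0.png',cv2.cvtColor(p,cv2.COLOR_RGB2BGR)); import numpy as np; np.save(f'pics/{n}0.npy',d)
    print(cams.get_calibration(n))
E
```

```text
pics
{'time_s': 0.0, 'ee_pos': array([0.12950824, 0.53427532, 0.22388355]), 'eef_rot': array([-1.57073896e+00,  1.20374107e-03,  1.33292949e+00]), 'grip_width': 0.09403121092099918}
{'fx': 398.4271097815077, 'fy': 398.4271097815077, 'cx': 286.26250535817604, 'cy': 216.95778440301595, 'view': array([[-0.02356589,  0.9996826 ,  0.00890786,  0.14916617],
       [ 0.86681891,  0.02487139, -0.4980024 , -0.37717084],
       [-0.49806588, -0.00401437, -0.8671299 ,  1.4246347 ],
       [ 0.        ,  0.        ,  0.        ,  1.        ]])}
{'fx': 519.7769923081121, 'fy': 519.7769923081121, 'cx': 279.4258418693154, 'cy': 212.76594626413137, 'view': array([[-0.00646835, -0.99969829,  0.02369563, -0.17307324],
       [-0.98497596,  0.00228018, -0.17267645,  0.47019924],
       [ 0.17257032, -0.02445656, -0.98469354,  1.32862077],
       [ 0.        ,  0.        ,  0.        ,  1.        ]])}
```

View pics/scene0.png

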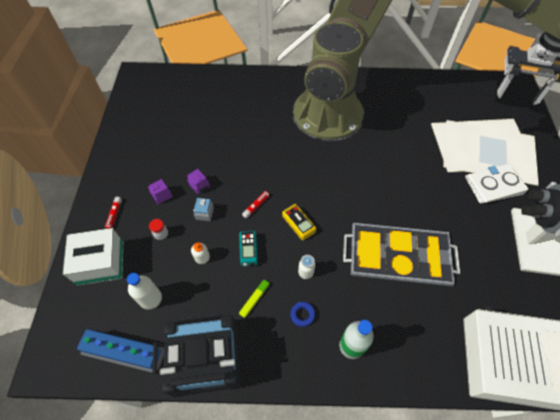

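View pics/top0.png

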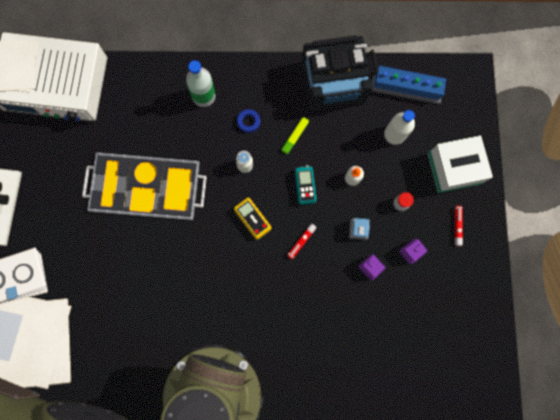

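The top view shows:
- **Cleaver:** candidates are the blue-lidded one (360,229) and the purple ones (373,267) and (414,251). I take the blue.
- **Alcohol:** candidates are the steel-topped bottle (244,161), the orange-nozzled glue (355,176) and the larger bottles (400,127) and (201,85). I take (244,161).
- **Meter:** teal (306,185) against yellow (252,217). I take the teal.
- **Pen:** red (302,241) is nearer the base than (459,226). I take (302,241).
- **Tray:** around (145,187).

Next is the close crop, plus a measurement from depth.

```bash
cat > h.py <<'E'
from station import get_obs, cams
import cv2, numpy as np
def cloud(n,d):
    c=cams.get_calibration(n); v,u=np.mgrid[:420,:560]
    P=np.stack([(u-c['cx'])/c['fx']*d,(v-c['cy'])/c['fy']*d,d,np.ones_like(d)],-1)
    return (P@np.linalg.inv(c['view']).T)[...,:3]
def px(n,p):
    c=cams.get_calibration(n); q=c['view']@np.append(p,1); return c['fx']*q[0]/q[2]+c['cx'],c['fy']*q[1]/q[2]+c['cy']
def shot(n,name,box,k):
    p,d=cams.camera(n); x0,y0,x1,y1=box
    cv2.imwrite(f'pics/{name}.png',cv2.resize(cv2.cvtColor(p,cv2.COLOR_RGB2BGR)[y0:y1,x0:x1],None,fx=k,fy=k,interpolation=cv2.INTER_CUBIC)); return p,cloud(n,d)
E
python3 - <<'E'
from h import *
p,W=shot('top','crop1',(230,140,380,265),5)
hsv=cv2.cvtColor(p,cv2.COLOR_RGB2HSV)
print('bench z',np.percentile(W[260:330,280:340,2],[5,50,95]))
def rep(name,box,lo=.012,hi=.12,m=None):
    x0,y0,x1,y1=box; Q=W[y0:y1,x0:x1].reshape(-1,3); k=(Q[:,2]>lo)&(Q[:,2]<hi)
    if m is not None: k=m[y0:y1,x0:x1].ravel()
    Q=Q[k]; zt=np.percentile(Q[:,2],90); T=Q if m is not None else Q[Q[:,2]>zt-.012]
    (c,s,a)=cv2.minAreaRect(T[:,:2].astype(np.float32)); print(name,len(T),'ztop %.4f'%zt,'mean',T.mean(0).round(4),'rect',np.round(c,4),np.round(s,4),round(a,1))
rep('cleaver',(345,212,375,245)); rep('alcohol',(230,145,260,178)); rep('meter',(290,160,322,207),.02); rep('pen',(284,220,320,262),.008)
rep('glue',(340,160,368,190)); rep('multi',(230,193,275,242)); 
y=cv2.inRange(hsv,(20,120,120),(35,255,255))>0
for n,b in dict(penslot=(95,155,122,212),bottle=(130,155,160,187),cleav=(125,187,160,215),meter=(162,160,195,215)).items(): rep(n,b,m=y)
E
```

```text
bench z [-0.00423864  0.00048357  0.00546919]
cleaver 274 ztop 0.0540 mean [ 0.4296 -0.3875  0.0509] rect [ 0.4303 -0.3881] [0.0403 0.0465] 86.0
alcohol 147 ztop 0.0792 mean [ 0.6113 -0.0812  0.0763] rect [ 0.6119 -0.0811] [0.035  0.0345] 83.1
meter 607 ztop 0.0369 mean [ 0.5492 -0.2458  0.0329] rect [ 0.5515 -0.246 ] [0.1009 0.0464] 5.9
pen 252 ztop 0.0198 mean [ 0.3985 -0.2344  0.0161] rect [ 0.4026 -0.2325] [0.0861 0.1086] 82.0
glue 87 ztop 0.0723 mean [ 0.5734 -0.3765  0.0692] rect [ 0.5736 -0.3772] [0.0267 0.0284] 26.2
multi 714 ztop 0.0359 mean [ 0.4591 -0.1029  0.0317] rect [ 0.4599 -0.1027] [0.104  0.0502] 36.9
penslot 581 ztop 0.0132 mean [0.557  0.2829 0.0136] rect [0.3931 0.11  ] [0.5858 0.1134] 46.5
bottle 388 ztop 0.0137 mean [0.588  0.19   0.0093] rect [0.5867 0.1889] [0.0583 0.0627] 86.6
cleav 558 ztop 0.0124 mean [0.5125 0.1938 0.0137] rect [0.4014 0.0326] [0.4776 0.0835] 55.8
meter 1006 ztop 0.0132 mean [0.5404 0.0993 0.0159] rect [0.4021 0.02  ] [0.4546 0.1116] 29.9
```

View pics/crop1.png

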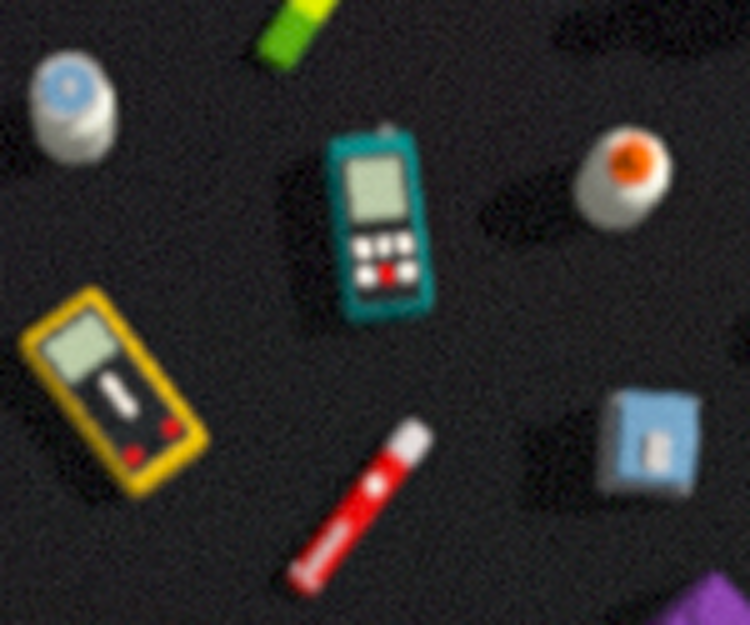

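The crop confirms the choices: alcohol with the blue disc (70,90), teal meter (380,225), red pen from (415,435) to (305,580), cleaver (655,440). Next I refine the pen and the slots by ray–plane intersection.

```bash
cat >> h.py <<'E'
def plane(n,pts,z):
    c=cams.get_calibration(n); I=np.linalg.inv(c['view']); pts=np.asarray(pts,float).reshape(-1,2)
    r=np.c_[(pts[:,0]-c['cx'])/c['fx'],(pts[:,1]-c['cy'])/c['fy'],np.ones(len(pts))]@I[:3,:3].T; o=I[:3,3]
    return o+r*((z-o[2])/r[:,2])[:,None]
def blob(p,box,lo,hi):
    x0,y0,x1,y1=box; m=np.zeros(p.shape[:2],np.uint8); m[y0:y1,x0:x1]=cv2.inRange(cv2.cvtColor(p,cv2.COLOR_RGB2HSV),lo,hi)[y0:y1,x0:x1]
    n,l,s,_=cv2.connectedComponentsWithStats(m); k=1+s[1:,4].argmax(); v,u=np.nonzero(l==k); return np.c_[u,v]
E
python3 - <<'E'
from h import *
p=cv2.cvtColor(cv2.imread('pics/top0.png'),cv2.COLOR_BGR2RGB)
def r(n,b,lo,hi,z):
    q=plane('top',blob(p,b,lo,hi),z); c,s,a=cv2.minAreaRect(q[:,:2].astype(np.float32)); print(n,len(q),q.mean(0).round(4),np.round(c,4),np.round(s,4),round(a,1))
Y=((20,120,100),(35,255,255))
r('penslot',(95,155,125,215),*Y,.008);r('bottle',(130,155,160,187),*Y,.008);r('cleav',(125,185,162,218),*Y,.008);r('meter',(162,160,197,218),*Y,.008)
r('penall',(284,220,320,262),(0,0,75),(180,255,255),.013)
r('penred',(284,220,320,262),(0,120,75),(180,255,255),.013)
r('meterobj',(290,160,322,207),(80,100,50),(100,255,255),.032)
r('cleaverlid',(345,212,375,245),(95,60,100),(115,255,255),.05)
o=get_obs(); print(px('top',o['ee_pos']))
E
```

```text
penslot 594 [0.5589 0.2845 0.008 ] [0.559  0.2841] [0.037  0.1298] 84.8
bottle 395 [0.5883 0.19   0.008 ] [0.588 0.19 ] [0.059 0.06 ] 0.0
cleav 560 [0.5137 0.1951 0.008 ] [0.5137 0.1948] [0.0632 0.0672] 84.1
meter 1015 [0.5422 0.1007 0.008 ] [0.5422 0.1005] [0.0669 0.1186] 85.1
penall 331 [ 0.3983 -0.2349  0.013 ] [ 0.3983 -0.2349] [0.0215 0.1134] 52.0
penred 213 [ 0.3918 -0.2303  0.013 ] [ 0.3892 -0.2279] [0.0213 0.0905] 51.7
meterobj 339 [ 0.5483 -0.2465  0.032 ] [ 0.5484 -0.2462] [0.1055 0.0509] 5.9
cleaverlid 256 [ 0.4308 -0.3888  0.05  ] [ 0.4298 -0.3888] [0.0422 0.0483] 88.2
(np.float64(-47.52282403240537), np.float64(354.7353217407785))
```

```bash
cat > go.py <<'E'
# prints shifts for waypoints x,y,z,yawdeg ; all relative to the pose now
import sys; from h import *
o=get_obs(); e=o['ee_pos']; w=o['eef_rot'][2]; c,s=np.cos(w),np.sin(w)
print('now',o['time_s'],e.round(4),'yaw %.2f tilt'%np.degrees(w),(np.degrees(o['eef_rot'][:2])-[-90,0]).round(2),'w %.4f'%o['grip_width'],o['force'].round(1))
for a in sys.argv[1:]:
    x,y,z,yw=map(float,a.split(',')); d=np.array([x,y,z])-e
    print(a,'x %.4f y %.4f z %.4f spin %.1f'%(c*d[0]+s*d[1],-d[2],-s*d[0]+c*d[1],-(yw-np.degrees(w))))
E
python3 go.py .5,.25,.22,80 .52,0,.22,82 .43,-.388,.15,86
```

```text
now 0.15 [0.1295 0.5344 0.224 ] yaw 76.38 tilt [0.   0.05] w 0.0939 [ 0.1  0.5 -0.2]
.5,.25,.22,80 x -0.1891 y 0.0040 z -0.4270 spin -3.6
.52,0,.22,82 x -0.4273 y 0.0040 z -0.5054 spin -5.6
.43,-.388,.15,86 x -0.8256 y 0.0740 z -0.5093 spin -9.6
```

```bash
python3 -m handwheel '[{"fingers":1,"x":-0.02,"y":0,"z":-0.043,"spin":0},{"fingers":1,"x":-0.04,"y":0,"z":-0.086,"spin":0},{"fingers":1,"x":-0.06,"y":0,"z":-0.129,"spin":0},{"fingers":1,"x":-0.08,"y":0,"z":-0.172,"spin":0},{"fingers":1,"x":-0.1,"y":0,"z":-0.215,"spin":0},{"fingers":1,"x":-0.12,"y":0,"z":-0.258,"spin":0},{"fingers":1,"x":-0.14,"y":0,"z":-0.301,"spin":0},{"fingers":1,"x":-0.16,"y":0,"z":-0.344,"spin":0},{"fingers":1,"x":-0.18,"y":0,"z":-0.387,"spin":-3},{"fingers":1,"x":-0.19,"y":0,"z":-0.427,"spin":-3.6}]' 20
python3 go.py .52,0,.22,82 .43,-.388,.15,86
```

```text
time_s: 1.15
ee_pos: [0.5012, 0.2472, 0.2244]
eef_rot: [-1.571, 0.0, 1.397]
force: [-0.4, 0.6, 0.9]
grip_width: 0.094
now 1.15 [0.5012 0.2472 0.2244] yaw 80.02 tilt [0.01 0.01] w 0.0940 [-0.4  0.6  0.9]
.52,0,.22,82 x -0.2402 y 0.0044 z -0.0614 spin -2.0
.43,-.388,.15,86 x -0.6379 y 0.0744 z -0.0400 spin -6.0
```

```bash
python3 -m handwheel '[{"fingers":1,"x":-0.048,"y":0,"z":-0.012,"spin":0},{"fingers":1,"x":-0.096,"y":0,"z":-0.024,"spin":0},{"fingers":1,"x":-0.144,"y":0,"z":-0.036,"spin":-2},{"fingers":1,"x":-0.192,"y":0,"z":-0.048,"spin":-2},{"fingers":1,"x":-0.24,"y":0,"z":-0.06,"spin":-4},{"fingers":1,"x":-0.288,"y":0,"z":-0.058,"spin":-5},{"fingers":1,"x":-0.336,"y":0,"z":-0.055,"spin":-6},{"fingers":1,"x":-0.384,"y":0,"z":-0.052,"spin":-6},{"fingers":1,"x":-0.432,"y":0,"z":-0.05,"spin":-6},{"fingers":1,"x":-0.48,"y":0,"z":-0.047,"spin":-6}]'
python3 go.py .43,-.388,.12,86 
```

```text
time_s: 2.15
ee_pos: [0.4617, -0.2334, 0.2244]
eef_rot: [-1.571, -0.0, 1.501]
force: [0.7, -0.5, -0.2]
grip_width: 0.0943
now 2.15 [ 0.4617 -0.2334  0.2244] yaw 85.98 tilt [ 0. -0.] w 0.0943 [ 0.7 -0.5 -0.2]
.43,-.388,.12,86 x -0.1565 y 0.1044 z 0.0208 spin -0.0
```

```bash
python3 -m handwheel '[{"fingers":1,"x":-0.045,"y":0,"z":0.006,"spin":0},{"fingers":1,"x":-0.09,"y":0.01,"z":0.012,"spin":0},{"fingers":1,"x":-0.13,"y":0.03,"z":0.017,"spin":0},{"fingers":1,"x":-0.1565,"y":0.05,"z":0.021,"spin":0},{"fingers":1,"x":-0.1565,"y":0.08,"z":0.021,"spin":0},{"fingers":1,"x":-0.1565,"y":0.11,"z":0.021,"spin":0},{"fingers":1,"x":-0.1565,"y":0.14,"z":0.021,"spin":0},{"fingers":1,"x":-0.1565,"y":0.165,"z":0.021,"spin":0},{"fingers":1,"x":-0.1565,"y":0.185,"z":0.021,"spin":0},{"fingers":1,"x":-0.1565,"y":0.1965,"z":0.021,"spin":0}]'
python3 go.py .43,-.388,.028,86; python3 - <<'E'
from h import *
shot('top','cl',(310,180,410,260),7)
E
```

```text
time_s: 3.15
ee_pos: [0.43, -0.3857, 0.0261]
eef_rot: [-1.569, -0.002, 1.501]
force: [-0.7, 0.2, -0.2]
grip_width: 0.0942
now 3.15 [ 0.43   -0.3857  0.0261] yaw 85.97 tilt [ 0.1  -0.09] w 0.0942 [-0.7  0.2 -0.2]
.43,-.388,.028,86 x -0.0023 y -0.0019 z -0.0001 spin -0.0
```

View pics/cl.png

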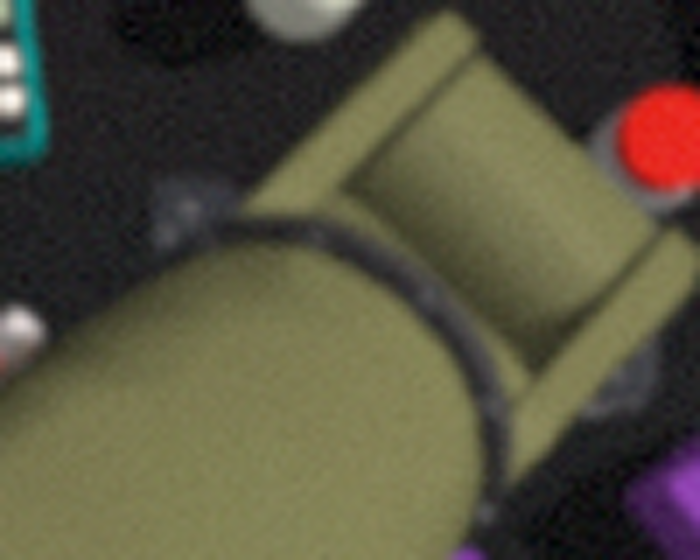

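The wrist hides the cleaver from above. The forces are near zero and the red jar at (665,140) is clear. Closing now.

```bash
python3 -m handwheel '[{"fingers":-1,"x":-0.002,"y":-0.002,"z":0,"spin":0},{"fingers":-1,"x":-0.002,"y":-0.002,"z":0,"spin":0},{"fingers":-1,"x":-0.002,"y":-0.002,"z":0,"spin":0},{"fingers":-1,"x":-0.002,"y":-0.002,"z":0,"spin":0},{"fingers":-1,"x":-0.002,"y":-0.002,"z":0,"spin":0},{"fingers":-1,"x":-0.002,"y":-0.002,"z":0,"spin":0},{"fingers":-1,"x":-0.002,"y":-0.002,"z":0,"spin":0},{"fingers":-1,"x":-0.002,"y":-0.002,"z":0,"spin":0},{"fingers":-1,"x":-0.002,"y":-0.002,"z":0,"spin":0},{"fingers":-1,"x":-0.002,"y":-0.002,"z":0,"spin":0}]' 30
python3 go.py .43,-.388,.15,86 .5137,.1948,.15,85
```

```text
time_s: 4.2
ee_pos: [0.4305, -0.3882, 0.0301]
eef_rot: [-1.571, -0.0, 1.501]
force: [-1.4, 1.5, 3.9]
grip_width: 0.0457
now 4.2 [ 0.4305 -0.3882  0.0301] yaw 85.98 tilt [-0. -0.] w 0.0457 [-1.4  1.5  3.9]
.43,-.388,.15,86 x 0.0002 y -0.1199 z 0.0005 spin -0.0
.5137,.1948,.15,85 x 0.5874 y -0.1199 z -0.0421 spin 1.0
```

```bash
python3 -m handwheel '[{"fingers":-1,"x":0,"y":-0.02,"z":0,"spin":0},{"fingers":-1,"x":0,"y":-0.05,"z":0,"spin":0},{"fingers":-1,"x":0,"y":-0.085,"z":0,"spin":0},{"fingers":-1,"x":0.02,"y":-0.11,"z":-0.001,"spin":0},{"fingers":-1,"x":0.055,"y":-0.12,"z":-0.004,"spin":0},{"fingers":-1,"x":0.1,"y":-0.12,"z":-0.007,"spin":0},{"fingers":-1,"x":0.145,"y":-0.12,"z":-0.01,"spin":0},{"fingers":-1,"x":0.19,"y":-0.12,"z":-0.013,"spin":0},{"fingers":-1,"x":0.235,"y":-0.12,"z":-0.016,"spin":0},{"fingers":-1,"x":0.28,"y":-0.12,"z":-0.02,"spin":0}]'
python3 go.py .5137,.1948,.15,85
```

```text
time_s: 5.2
ee_pos: [0.4697, -0.1085, 0.1496]
eef_rot: [-1.57, -0.0, 1.5]
force: [0.1, 0.2, -2.9]
grip_width: 0.0455
now 5.2 [ 0.4697 -0.1085  0.1496] yaw 85.96 tilt [ 0.03 -0.  ] w 0.0455 [ 0.1  0.2 -2.9]
.5137,.1948,.15,85 x 0.3057 y -0.0004 z -0.0226 spin 1.0
```

```bash
python3 -m handwheel '[{"fingers":-1,"x":0.045,"y":0,"z":-0.003,"spin":0},{"fingers":-1,"x":0.09,"y":0,"z":-0.007,"spin":0},{"fingers":-1,"x":0.135,"y":0,"z":-0.01,"spin":0},{"fingers":-1,"x":0.18,"y":0,"z":-0.013,"spin":0},{"fingers":-1,"x":0.225,"y":0,"z":-0.016,"spin":1},{"fingers":-1,"x":0.265,"y":0,"z":-0.02,"spin":1},{"fingers":-1,"x":0.295,"y":0,"z":-0.022,"spin":1},{"fingers":-1,"x":0.307,"y":0,"z":-0.022,"spin":1},{"fingers":-1,"x":0.307,"y":0,"z":-0.022,"spin":1},{"fingers":-1,"x":0.307,"y":0,"z":-0.022,"spin":1}]'
python3 go.py .5137,.1948,.15,85;python3 - <<'E'
from h import *
shot('scene','cl2',(330,180,470,300),5)
E
```

```text
time_s: 6.2
ee_pos: [0.5133, 0.1935, 0.1496]
eef_rot: [-1.57, 0.001, 1.483]
force: [0.7, -0.1, -2.7]
grip_width: 0.0459
now 6.2 [0.5133 0.1935 0.1496] yaw 84.96 tilt [0.04 0.03] w 0.0459 [ 0.7 -0.1 -2.7]
.5137,.1948,.15,85 x 0.0014 y -0.0004 z -0.0003 spin -0.0
```

View pics/cl2.png

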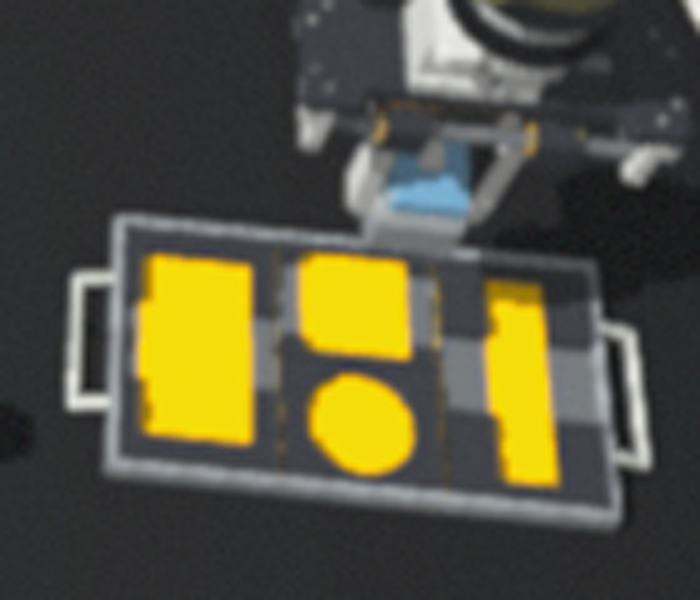

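The cleaver is held level at (415,200), and its recess (355,305) lies below it once perspective is allowed for. I'll cross-check the slot positions with the scene camera before descending.

```bash
python3 - <<'E'
from h import *
p=cv2.cvtColor(cv2.imread('pics/scene0.png'),cv2.COLOR_BGR2RGB)
def r(n,b,lo,hi,z):
    q=plane('scene',blob(p,b,lo,hi),z); c,s,a=cv2.minAreaRect(q[:,:2].astype(np.float32)); print(n,len(q),np.round(c,4),np.round(s,4),round(a,1))
Y=((20,120,100),(35,255,255))
r('penslot',(424,230,447,282),*Y,.008);r('bottle',(388,253,417,280),*Y,.008);r('cleav',(386,226,416,253),*Y,.008);r('meter',(354,225,384,276),*Y,.008)
r('meterobj',(236,226,262,270),(80,100,50),(100,255,255),.032)
E
```

```text
penslot 501 [0.5589 0.2846] [0.0367 0.1294] 84.9
bottle 352 [0.5886 0.1902] [0.0578 0.0599] 1.6
cleav 445 [0.5133 0.1962] [0.0615 0.0676] 83.9
meter 836 [0.543 0.102] [0.0645 0.1168] 85.7
meterobj 280 [ 0.5592 -0.2442] [0.1089 0.0498] 4.7
```

```bash
python3 -m handwheel '[{"fingers":-1,"x":0.001,"y":0.02,"z":0,"spin":0},{"fingers":-1,"x":0.001,"y":0.045,"z":0,"spin":0},{"fingers":-1,"x":0.001,"y":0.065,"z":0,"spin":0},{"fingers":-1,"x":0.001,"y":0.08,"z":0,"spin":0},{"fingers":-1,"x":0.001,"y":0.09,"z":0,"spin":0},{"fingers":-1,"x":0.001,"y":0.098,"z":0,"spin":0},{"fingers":-1,"x":0.001,"y":0.103,"z":0,"spin":0},{"fingers":-1,"x":0.001,"y":0.107,"z":0,"spin":0},{"fingers":-1,"x":0.001,"y":0.111,"z":0,"spin":0},{"fingers":-1,"x":0.001,"y":0.111,"z":0,"spin":0}]'
python3 go.py .5137,.1948,.0385,85
```

```text
time_s: 7.25
ee_pos: [0.5135, 0.1953, 0.0387]
eef_rot: [-1.571, 0.0, 1.483]
force: [0.8, 0.7, -3.0]
grip_width: 0.0456
now 7.25 [0.5135 0.1953 0.0387] yaw 84.98 tilt [0.01 0.01] w 0.0456 [ 0.8  0.7 -3. ]
.5137,.1948,.0385,85 x -0.0005 y 0.0002 z -0.0002 spin -0.0
```

```bash
python3 -m handwheel '[{"fingers":-1,"x":0,"y":0.0007,"z":0,"spin":0},{"fingers":-1,"x":0,"y":0.0014,"z":0,"spin":0},{"fingers":0.25,"x":0,"y":0.0014,"z":0,"spin":0},{"fingers":0.25,"x":0,"y":0.0014,"z":0,"spin":0},{"fingers":0.25,"x":0,"y":0.0014,"z":0,"spin":0},{"fingers":0.25,"x":0,"y":0.0014,"z":0,"spin":0},{"fingers":0.25,"x":0,"y":-0.01,"z":0,"spin":0},{"fingers":0.25,"x":0,"y":-0.04,"z":0,"spin":0},{"fingers":0.25,"x":0,"y":-0.08,"z":0,"spin":0},{"fingers":0.25,"x":0,"y":-0.12,"z":0,"spin":0}]'
python3 go.py .6116,-.0811,.19,85
```

```text
time_s: 8.25
ee_pos: [0.5134, 0.1953, 0.1611]
eef_rot: [-1.571, 0.0, 1.483]
force: [1.3, 0.7, -0.7]
grip_width: 0.0588
now 8.25 [0.5134 0.1953 0.1611] yaw 84.98 tilt [0. 0.] w 0.0588 [ 1.3  0.7 -0.7]
.6116,-.0811,.19,85 x -0.2667 y -0.0289 z -0.1221 spin -0.0
```

```bash
python3 -m handwheel '[{"fingers":1,"x":-0.02,"y":-0.01,"z":-0.01,"spin":0},{"fingers":1,"x":-0.06,"y":-0.01,"z":-0.03,"spin":0},{"fingers":1,"x":-0.1,"y":-0.01,"z":-0.05,"spin":0},{"fingers":1,"x":-0.14,"y":-0.01,"z":-0.07,"spin":0},{"fingers":1,"x":-0.18,"y":-0.01,"z":-0.09,"spin":0},{"fingers":1,"x":-0.22,"y":-0.01,"z":-0.105,"spin":0},{"fingers":1,"x":-0.25,"y":-0.01,"z":-0.118,"spin":0},{"fingers":1,"x":-0.266,"y":-0.01,"z":-0.122,"spin":0},{"fingers":1,"x":-0.266,"y":-0.01,"z":-0.122,"spin":0},{"fingers":1,"x":-0.266,"y":-0.01,"z":-0.122,"spin":0}]'
python3 go.py .6116,-.0811,.031,85;python3 - <<'E'
from h import *
p,W=shot('scene','al',(290,180,470,300),4)
Q=plane('scene',blob(p,(386,226,416,253),(95,60,100),(115,255,255)),.058); print('lid',np.round(cv2.minAreaRect(Q[:,:2].astype(np.float32))[0],4),len(Q))
E
```

```text
time_s: 9.25
ee_pos: [0.6116, -0.0793, 0.1692]
eef_rot: [-1.571, -0.0, 1.483]
force: [-0.7, 0.5, -0.3]
grip_width: 0.094
now 9.25 [ 0.6116 -0.0793  0.1692] yaw 84.99 tilt [ 0.   -0.01] w 0.0940 [-0.7  0.5 -0.3]
.6116,-.0811,.031,85 x -0.0018 y 0.1382 z -0.0002 spin -0.0
lid [0.5181 0.192 ] 178
```

View pics/al.png

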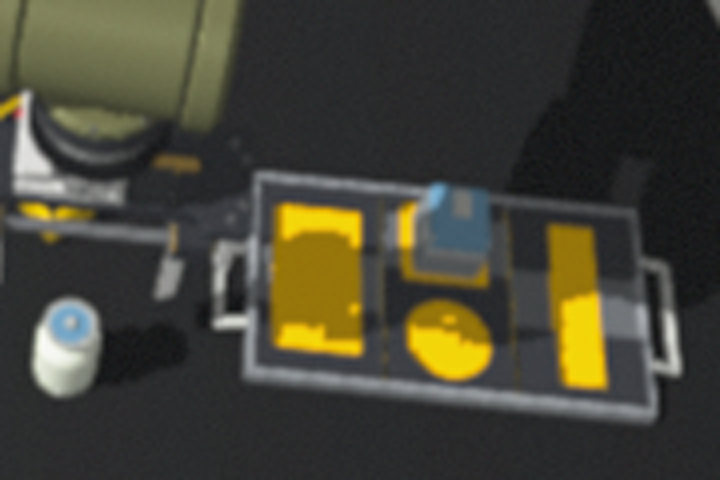

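The cleaver sits in its recess (450,230), and the alcohol disc is at about (70,325) in the crop. I'll check that disc in the scene camera.

```bash
python3 - <<'E'
from h import *
print(plane('scene',[307.6,261],.078),plane('top',[230+69/5,140+88/5],.078))
E
```

```text
[[ 0.61615782 -0.07911077  0.078     ]] [[ 0.60995185 -0.08204287  0.078     ]]
```

```bash
python3 -m handwheel '[{"fingers":1,"x":-0.001,"y":0.03,"z":-0.001,"spin":0},{"fingers":1,"x":-0.001,"y":0.065,"z":-0.001,"spin":0},{"fingers":1,"x":-0.001,"y":0.095,"z":-0.001,"spin":0},{"fingers":1,"x":-0.001,"y":0.12,"z":-0.001,"spin":0},{"fingers":1,"x":-0.001,"y":0.138,"z":-0.001,"spin":0},{"fingers":1,"x":-0.001,"y":0.138,"z":-0.001,"spin":0},{"fingers":0,"x":-0.001,"y":0.138,"z":-0.001,"spin":0},{"fingers":-1,"x":-0.001,"y":0.138,"z":-0.001,"spin":0},{"fingers":-1,"x":-0.001,"y":0.138,"z":-0.001,"spin":0},{"fingers":-1,"x":-0.001,"y":0.138,"z":-0.001,"spin":0}]' 15
python3 -m handwheel '[{"fingers":-1,"x":0,"y":0,"z":0,"spin":0},{"fingers":-1,"x":0,"y":0,"z":0,"spin":0},{"fingers":-1,"x":0,"y":0,"z":0,"spin":0},{"fingers":-1,"x":0,"y":0,"z":0,"spin":0},{"fingers":-1,"x":0,"y":-0.005,"z":0,"spin":0},{"fingers":-1,"x":0,"y":-0.015,"z":0,"spin":0},{"fingers":-1,"x":0,"y":-0.035,"z":0,"spin":0},{"fingers":-1,"x":0,"y":-0.06,"z":0,"spin":0},{"fingers":-1,"x":0,"y":-0.09,"z":0,"spin":0},{"fingers":-1,"x":0,"y":-0.12,"z":0,"spin":0}]'
python3 go.py .5884,.1901,.15,85
```

```text
time_s: 10.3
ee_pos: [0.6131, -0.0813, 0.0318]
eef_rot: [-1.572, 0.0, 1.483]
force: [-0.9, -0.1, 0.0]
grip_width: 0.065
time_s: 11.3
ee_pos: [0.6126, -0.0813, 0.1529]
eef_rot: [-1.571, 0.0, 1.483]
force: [0.7, -0.6, -0.2]
grip_width: 0.0419
now 11.3 [ 0.6126 -0.0813  0.1529] yaw 84.97 tilt [-0.02  0.  ] w 0.0419 [ 0.7 -0.6 -0.2]
.5884,.1901,.15,85 x 0.2683 y 0.0029 z 0.0479 spin -0.0
```

```bash
python3 -m handwheel '[{"fingers":-1,"x":0.015,"y":0,"z":0.003,"spin":0},{"fingers":-1,"x":0.045,"y":0,"z":0.008,"spin":0},{"fingers":-1,"x":0.08,"y":0,"z":0.014,"spin":0},{"fingers":-1,"x":0.12,"y":0,"z":0.021,"spin":0},{"fingers":-1,"x":0.16,"y":0,"z":0.029,"spin":0},{"fingers":-1,"x":0.2,"y":0,"z":0.036,"spin":0},{"fingers":-1,"x":0.235,"y":0,"z":0.042,"spin":0},{"fingers":-1,"x":0.257,"y":0,"z":0.046,"spin":0},{"fingers":-1,"x":0.268,"y":0,"z":0.048,"spin":0},{"fingers":-1,"x":0.268,"y":0,"z":0.048,"spin":0}]'
python3 go.py .5884,.1901,.041,85;python3 - <<'E'
from h import *
p,W=shot('scene','al2',(330,180,470,300),5)
E
```

```text
time_s: 12.3
ee_pos: [0.5879, 0.1908, 0.1506]
eef_rot: [-1.57, 0.0, 1.485]
force: [0.8, -0.5, -1.1]
grip_width: 0.0415
now 12.3 [0.5879 0.1908 0.1506] yaw 85.07 tilt [0.03 0.01] w 0.0415 [ 0.8 -0.5 -1.1]
.5884,.1901,.041,85 x -0.0007 y 0.1096 z -0.0005 spin 0.1
```

View pics/al2.png

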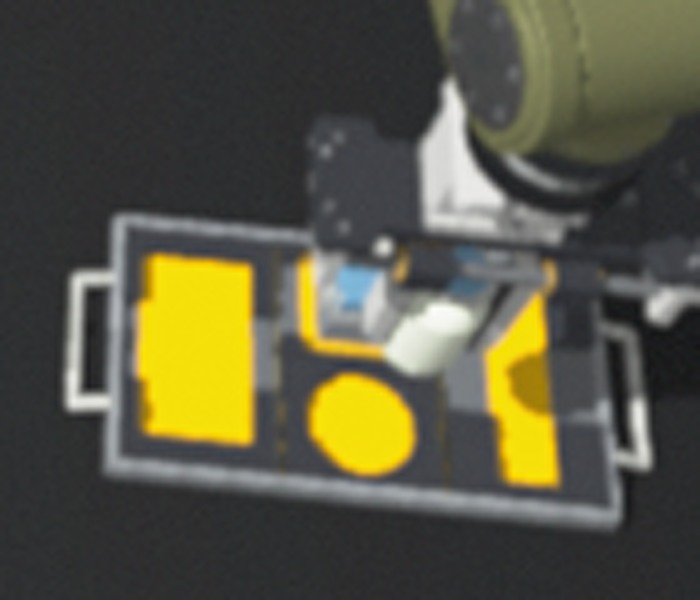

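The bottle seems to lean in the picture, at (430,340). I'll check that against the projected vertical.

```bash
python3 - <<'E'
from h import *
b=np.array(get_obs()['ee_pos'])
for dz in(-.031,.019,.047):
    u,v=px('scene',b+[0,0,dz]); print(dz,(u-330)*5,(v-180)*5)
p=cv2.imread('pics/al2.png')
q=cams.camera('scene'); im,d=q
W=cloud('scene',d); 
m=(im.min(-1)>130)&(W[...,2]>.05)&(np.hypot(W[...,0]-.588,W[...,1]-.19)<.05)&(W[...,2]<.2)
Q=W[m]; print(len(Q))
for a in np.arange(.11,.2,.01):
    k=abs(Q[:,2]-a)<.005
    if k.sum()>3: print(round(a,3),k.sum(),np.median(Q[k],0).round(3),Q[k].min(0).round(3),Q[k].max(0).round(3))
E
```

```text
-0.031 413.71172421304664 335.7091159145668
0.019 442.48491727412585 291.9371849334536
0.047 459.7337504299111 265.69697124576794
274
0.12 11 [0.607 0.183 0.122] [0.595 0.171 0.12 ] [0.609 0.197 0.124]
0.13 29 [0.605 0.182 0.13 ] [0.594 0.162 0.125] [0.61  0.206 0.135]
0.14 36 [0.601 0.176 0.141] [0.594 0.158 0.135] [0.609 0.217 0.145]
0.15 47 [0.601 0.177 0.15 ] [0.579 0.157 0.145] [0.609 0.221 0.155]
0.16 52 [0.602 0.176 0.16 ] [0.579 0.156 0.156] [0.61  0.218 0.165]
0.17 58 [0.603 0.18  0.17 ] [0.579 0.156 0.165] [0.61  0.204 0.175]
0.18 35 [0.6   0.184 0.177] [0.585 0.156 0.175] [0.606 0.202 0.183]
0.19 6 [0.597 0.18  0.191] [0.58  0.156 0.185] [0.605 0.204 0.194]
```

Upright: the projected vertical leans the same way, and the front face stays at x = 0.609 over the whole height. Lowering.

```bash
python3 -m handwheel '[{"fingers":-1,"x":-0.001,"y":0.02,"z":0,"spin":0},{"fingers":-1,"x":-0.001,"y":0.045,"z":0,"spin":0},{"fingers":-1,"x":-0.001,"y":0.065,"z":0,"spin":0},{"fingers":-1,"x":-0.001,"y":0.08,"z":0,"spin":0},{"fingers":-1,"x":-0.001,"y":0.09,"z":0,"spin":0},{"fingers":-1,"x":-0.001,"y":0.098,"z":0,"spin":0},{"fingers":-1,"x":-0.001,"y":0.103,"z":0,"spin":0},{"fingers":-1,"x":-0.001,"y":0.107,"z":0,"spin":0},{"fingers":-1,"x":-0.001,"y":0.11,"z":0,"spin":0},{"fingers":-1,"x":-0.001,"y":0.11,"z":0,"spin":0}]'
```

```text
time_s: 13.4
ee_pos: [0.5883, 0.1888, 0.0409]
eef_rot: [-1.571, 0.0, 1.483]
force: [0.4, -0.5, -2.4]
grip_width: 0.042
```

```bash
python3 -m handwheel '[{"fingers":-1,"x":0,"y":0.0007,"z":0,"spin":0},{"fingers":-1,"x":0,"y":0.0012,"z":0,"spin":0},{"fingers":0.2,"x":0,"y":0.0012,"z":0,"spin":0},{"fingers":0.2,"x":0,"y":0.0012,"z":0,"spin":0},{"fingers":0.2,"x":0,"y":0.0012,"z":0,"spin":0},{"fingers":0.2,"x":0,"y":0.0012,"z":0,"spin":0},{"fingers":0.2,"x":0,"y":-0.01,"z":0,"spin":0},{"fingers":0.2,"x":0,"y":-0.04,"z":0,"spin":0},{"fingers":0.2,"x":0,"y":-0.08,"z":0,"spin":0},{"fingers":0.2,"x":0,"y":-0.12,"z":0,"spin":0}]'
python3 go.py .549,-.246,.16,96
```

```text
time_s: 14.4
ee_pos: [0.5881, 0.1888, 0.1631]
eef_rot: [-1.571, 0.0, 1.483]
force: [-0.4, -0.6, -0.5]
grip_width: 0.0564
now 14.4 [0.5881 0.1888 0.1631] yaw 84.98 tilt [0. 0.] w 0.0564 [-0.4 -0.6 -0.5]
.549,-.246,.16,96 x -0.4365 y 0.0031 z 0.0009 spin -11.0
```

```bash
python3 -m handwheel '[{"fingers":0.5,"x":-0.03,"y":-0.02,"z":0,"spin":0},{"fingers":1,"x":-0.08,"y":-0.03,"z":0,"spin":-2},{"fingers":1,"x":-0.13,"y":-0.03,"z":0,"spin":-4},{"fingers":1,"x":-0.18,"y":-0.03,"z":0,"spin":-6},{"fingers":1,"x":-0.23,"y":-0.03,"z":0,"spin":-8},{"fingers":1,"x":-0.28,"y":-0.02,"z":0.001,"spin":-10},{"fingers":1,"x":-0.33,"y":0,"z":0.001,"spin":-11},{"fingers":1,"x":-0.38,"y":0,"z":0.001,"spin":-11},{"fingers":1,"x":-0.42,"y":0,"z":0.001,"spin":-11},{"fingers":1,"x":-0.436,"y":0,"z":0.001,"spin":-11}]'
python3 go.py .549,-.246,.025,96;python3 - <<'E'
from h import *
p,W=shot('scene','me',(225,180,465,300),3)
E
```

```text
time_s: 15.4
ee_pos: [0.5483, -0.2491, 0.1616]
eef_rot: [-1.571, 0.001, 1.672]
force: [1.0, 0.7, 1.1]
grip_width: 0.094
now 15.4 [ 0.5483 -0.2491  0.1616] yaw 95.79 tilt [-0.02  0.04] w 0.0940 [1.  0.7 1.1]
.549,-.246,.025,96 x 0.0030 y 0.1366 z -0.0010 spin -0.2
```

View pics/me.png

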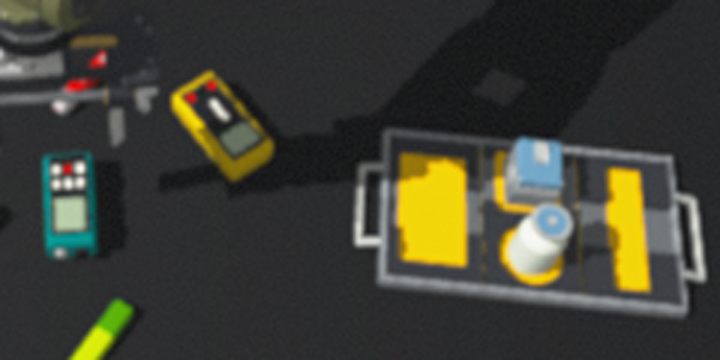

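The alcohol is upright in its recess (535,245), the cleaver is seated (535,170), the meter waits at (70,205), and the multimeter is untouched. Going down on the meter.

```bash
python3 -m handwheel '[{"fingers":1,"x":0.002,"y":0.035,"z":-0.001,"spin":0},{"fingers":1,"x":0.002,"y":0.07,"z":-0.001,"spin":0},{"fingers":1,"x":0.002,"y":0.1,"z":-0.001,"spin":0},{"fingers":1,"x":0.002,"y":0.12,"z":-0.001,"spin":0},{"fingers":1,"x":0.002,"y":0.136,"z":-0.001,"spin":0},{"fingers":1,"x":0.002,"y":0.136,"z":-0.001,"spin":0},{"fingers":-1,"x":0.002,"y":0.136,"z":-0.001,"spin":0},{"fingers":-1,"x":0.002,"y":0.136,"z":-0.001,"spin":0},{"fingers":-1,"x":0.002,"y":0.136,"z":-0.001,"spin":0},{"fingers":-1,"x":0.002,"y":0.136,"z":-0.001,"spin":0}]' 25
python3 -m handwheel '[{"fingers":-1,"x":0,"y":0,"z":0,"spin":0},{"fingers":-1,"x":0,"y":0,"z":0,"spin":0},{"fingers":-1,"x":0,"y":0,"z":0,"spin":0},{"fingers":-1,"x":0,"y":0,"z":0,"spin":0},{"fingers":-1,"x":0,"y":-0.005,"z":0,"spin":0},{"fingers":-1,"x":0,"y":-0.015,"z":0,"spin":0},{"fingers":-1,"x":0,"y":-0.035,"z":0,"spin":0},{"fingers":-1,"x":0,"y":-0.065,"z":0,"spin":0},{"fingers":-1,"x":0,"y":-0.1,"z":0,"spin":0},{"fingers":-1,"x":0,"y":-0.13,"z":0,"spin":0}]'
python3 go.py .5426,.101,.15,85
```

```text
time_s: 16.45
ee_pos: [0.5502, -0.2435, 0.0257]
eef_rot: [-1.572, 0.001, 1.675]
force: [0.2, -0.4, 0.3]
grip_width: 0.0653
time_s: 17.45
ee_pos: [0.55, -0.2433, 0.1575]
eef_rot: [-1.572, 0.001, 1.675]
force: [-0.5, -0.5, -2.1]
grip_width: 0.0457
now 17.45 [ 0.55   -0.2433  0.1575] yaw 95.98 tilt [-0.06  0.04] w 0.0457 [-0.5 -0.5 -2.1]
.5426,.101,.15,85 x 0.3432 y 0.0075 z -0.0285 spin 11.0
```

```bash
python3 -m handwheel '[{"fingers":-1,"x":0.02,"y":0,"z":-0.002,"spin":0},{"fingers":-1,"x":0.06,"y":0,"z":-0.005,"spin":2},{"fingers":-1,"x":0.105,"y":0,"z":-0.009,"spin":4},{"fingers":-1,"x":0.15,"y":0,"z":-0.013,"spin":6},{"fingers":-1,"x":0.195,"y":0,"z":-0.017,"spin":8},{"fingers":-1,"x":0.24,"y":0,"z":-0.02,"spin":10},{"fingers":-1,"x":0.285,"y":0,"z":-0.024,"spin":11},{"fingers":-1,"x":0.32,"y":0,"z":-0.027,"spin":11},{"fingers":-1,"x":0.343,"y":0,"z":-0.0285,"spin":11},{"fingers":-1,"x":0.343,"y":0,"z":-0.0285,"spin":11}]'
python3 go.py .5426,.101,.0345,85;python3 - <<'E'
from h import *
p,W=shot('scene','me2',(310,180,470,300),4.5)
E
```

```text
time_s: 18.45
ee_pos: [0.5422, 0.1033, 0.1557]
eef_rot: [-1.571, -0.0, 1.486]
force: [-0.5, -0.7, -0.9]
grip_width: 0.0456
now 18.45 [0.5422 0.1033 0.1557] yaw 85.16 tilt [-0.03 -0.03] w 0.0456 [-0.5 -0.7 -0.9]
.5426,.101,.0345,85 x -0.0023 y 0.1212 z -0.0005 spin 0.2
```

View pics/me2.png

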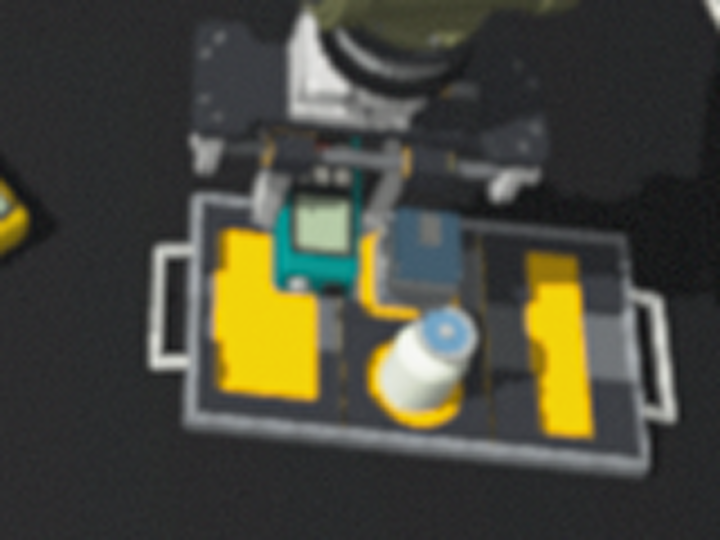

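The meter is held level and face up (318,240) above its recess. Lowering and releasing.

```bash
python3 -m handwheel '[{"fingers":-1,"x":-0.0015,"y":0.02,"z":0,"spin":0},{"fingers":-1,"x":-0.0015,"y":0.045,"z":0,"spin":0},{"fingers":-1,"x":-0.0015,"y":0.07,"z":0,"spin":0},{"fingers":-1,"x":-0.0015,"y":0.088,"z":0,"spin":0},{"fingers":-1,"x":-0.0015,"y":0.1,"z":0,"spin":0},{"fingers":-1,"x":-0.0015,"y":0.108,"z":0,"spin":0},{"fingers":-1,"x":-0.0015,"y":0.114,"z":0,"spin":0},{"fingers":-1,"x":-0.0015,"y":0.118,"z":0,"spin":0},{"fingers":-1,"x":-0.0015,"y":0.121,"z":0,"spin":0},{"fingers":-1,"x":-0.0015,"y":0.121,"z":0,"spin":0}]'
```

```text
time_s: 19.5
ee_pos: [0.5425, 0.0993, 0.034]
eef_rot: [-1.571, -0.0, 1.483]
force: [0.3, -0.4, -0.9]
grip_width: 0.0463
```

```bash
python3 -m handwheel '[{"fingers":-1,"x":0,"y":0.0005,"z":0,"spin":0},{"fingers":-1,"x":0,"y":0.001,"z":0,"spin":0},{"fingers":0.17,"x":0,"y":0.001,"z":0,"spin":0},{"fingers":0.17,"x":0,"y":0.001,"z":0,"spin":0},{"fingers":0.17,"x":0,"y":0.001,"z":0,"spin":0},{"fingers":0.17,"x":0,"y":0.001,"z":0,"spin":0},{"fingers":0.17,"x":0,"y":-0.01,"z":0,"spin":0},{"fingers":0.17,"x":0,"y":-0.04,"z":0,"spin":0},{"fingers":0.17,"x":0,"y":-0.08,"z":0,"spin":0},{"fingers":0.17,"x":0,"y":-0.12,"z":0,"spin":0}]'
python3 go.py .3985,-.2348,.15,52; python3 - <<'E'
from h import *
print(px('top',[.3985,-.2348,.013]))
p,W=shot('top','pen1',(260,200,340,280),7)
E
```

```text
time_s: 20.5
ee_pos: [0.5421, 0.0993, 0.1561]
eef_rot: [-1.571, 0.0, 1.483]
force: [-0.1, 0.7, 0.1]
grip_width: 0.0549
now 20.5 [0.5421 0.0993 0.1561] yaw 84.98 tilt [0.01 0.  ] w 0.0549 [-0.1  0.7  0.1]
.3985,-.2348,.15,52 x -0.3454 y 0.0061 z 0.1138 spin 33.0
(np.float64(301.6274867902022), np.float64(240.76969196296017))
```

View pics/pen1.png

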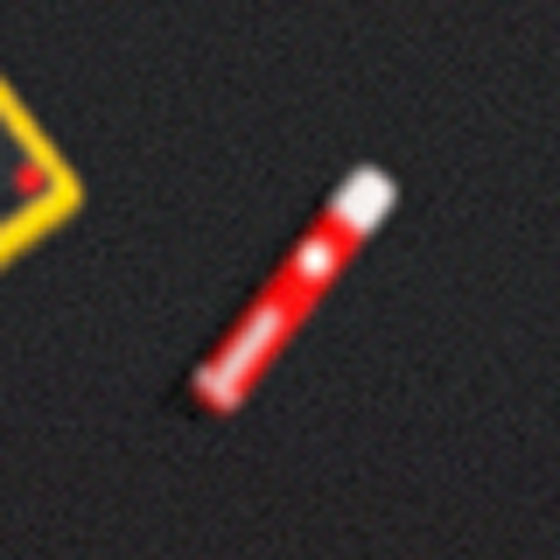

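The pen is at (293,288), clip up, and agrees with the first measurement. The multimeter corner (80,195) is well clear of the fingers at a 50 mm opening.

```bash
python3 -m handwheel '[{"fingers":0.17,"x":-0.03,"y":-0.02,"z":0.01,"spin":0},{"fingers":0.17,"x":-0.07,"y":-0.03,"z":0.023,"spin":4},{"fingers":0.17,"x":-0.11,"y":-0.03,"z":0.036,"spin":8},{"fingers":0.17,"x":-0.15,"y":-0.03,"z":0.05,"spin":13},{"fingers":0.17,"x":-0.19,"y":-0.03,"z":0.063,"spin":18},{"fingers":0.17,"x":-0.23,"y":-0.02,"z":0.076,"spin":23},{"fingers":0.17,"x":-0.27,"y":0,"z":0.09,"spin":28},{"fingers":0.17,"x":-0.31,"y":0.02,"z":0.102,"spin":33},{"fingers":0.17,"x":-0.345,"y":0.03,"z":0.114,"spin":33},{"fingers":0.17,"x":-0.345,"y":0.03,"z":0.114,"spin":33}]'
python3 go.py .3985,-.2348,.022,52
```

```text
time_s: 21.55
ee_pos: [0.3968, -0.237, 0.1233]
eef_rot: [-1.57, 0.0, 0.903]
force: [-0.3, 0.7, 1.1]
grip_width: 0.0551
now 21.55 [ 0.3968 -0.237   0.1233] yaw 51.75 tilt [0.07 0.03] w 0.0551 [-0.3  0.7  1.1]
.3985,-.2348,.022,52 x 0.0028 y 0.1013 z 0.0000 spin -0.3
```

```bash
python3 -m handwheel '[{"fingers":0.17,"x":0,"y":0.03,"z":0,"spin":0},{"fingers":0.17,"x":0,"y":0.055,"z":0,"spin":0},{"fingers":0.17,"x":0,"y":0.075,"z":0,"spin":0},{"fingers":0.17,"x":0,"y":0.09,"z":0,"spin":0},{"fingers":0.17,"x":0,"y":0.1,"z":0,"spin":0},{"fingers":0.17,"x":0,"y":0.1,"z":0,"spin":0},{"fingers":0.17,"x":0,"y":0.1,"z":0,"spin":0},{"fingers":-1,"x":0,"y":0.1,"z":0,"spin":0},{"fingers":-1,"x":0,"y":0.1,"z":0,"spin":0},{"fingers":-1,"x":0,"y":0.1,"z":0,"spin":0}]' 15
python3 -m handwheel '[{"fingers":-1,"x":0,"y":0,"z":0,"spin":0},{"fingers":-1,"x":0,"y":0,"z":0,"spin":0},{"fingers":-1,"x":0,"y":0,"z":0,"spin":0},{"fingers":-1,"x":0,"y":0,"z":0,"spin":0},{"fingers":-1,"x":0,"y":0,"z":0,"spin":0},{"fingers":-1,"x":0,"y":-0.01,"z":0,"spin":0},{"fingers":-1,"x":0,"y":-0.03,"z":0,"spin":0},{"fingers":-1,"x":0,"y":-0.06,"z":0,"spin":0},{"fingers":-1,"x":0,"y":-0.1,"z":0,"spin":0},{"fingers":-1,"x":0,"y":-0.14,"z":0,"spin":0}]'
python3 go.py .48,0,.18,70 .559,.2844,.18,85
```

```text
time_s: 22.55
ee_pos: [0.3988, -0.2345, 0.0244]
eef_rot: [-1.572, -0.0, 0.907]
force: [0.0, 0.1, 0.0]
grip_width: 0.0346
time_s: 23.55
ee_pos: [0.3983, -0.2341, 0.1659]
eef_rot: [-1.57, 0.0, 0.907]
force: [1.0, -0.5, -1.9]
grip_width: 0.0159
now 23.55 [ 0.3983 -0.2341  0.1659] yaw 51.98 tilt [0.02 0.  ] w 0.0159 [ 1.  -0.5 -1.9]
.48,0,.18,70 x 0.2348 y -0.0141 z 0.0798 spin -18.0
.559,.2844,.18,85 x 0.5075 y -0.0141 z 0.1928 spin -33.0
```

```bash
python3 -m handwheel '[{"fingers":-1,"x":0.02,"y":-0.01,"z":0.008,"spin":-2},{"fingers":-1,"x":0.06,"y":-0.014,"z":0.023,"spin":-6},{"fingers":-1,"x":0.1,"y":-0.014,"z":0.038,"spin":-10},{"fingers":-1,"x":0.14,"y":-0.014,"z":0.053,"spin":-14},{"fingers":-1,"x":0.18,"y":-0.014,"z":0.068,"spin":-18},{"fingers":-1,"x":0.22,"y":-0.014,"z":0.084,"spin":-22},{"fingers":-1,"x":0.26,"y":-0.014,"z":0.099,"spin":-26},{"fingers":-1,"x":0.3,"y":-0.014,"z":0.114,"spin":-30},{"fingers":-1,"x":0.34,"y":-0.014,"z":0.129,"spin":-33},{"fingers":-1,"x":0.375,"y":-0.014,"z":0.142,"spin":-33}]'
python3 go.py .559,.2844,.15,85
```

```text
time_s: 24.55
ee_pos: [0.5179, 0.1506, 0.1786]
eef_rot: [-1.571, -0.0, 1.486]
force: [0.5, 0.3, 0.4]
grip_width: 0.0158
now 24.55 [0.5179 0.1506 0.1786] yaw 85.12 tilt [-0.01 -0.01] w 0.0158 [0.5 0.3 0.4]
.559,.2844,.15,85 x 0.1368 y 0.0286 z -0.0296 spin 0.1
```

```bash
python3 -m handwheel '[{"fingers":-1,"x":0.03,"y":0,"z":-0.006,"spin":0},{"fingers":-1,"x":0.065,"y":0,"z":-0.014,"spin":0},{"fingers":-1,"x":0.1,"y":0,"z":-0.021,"spin":0},{"fingers":-1,"x":0.125,"y":0.01,"z":-0.027,"spin":0},{"fingers":-1,"x":0.136,"y":0.03,"z":-0.03,"spin":0},{"fingers":-1,"x":0.136,"y":0.05,"z":-0.03,"spin":0},{"fingers":-1,"x":0.136,"y":0.07,"z":-0.03,"spin":0},{"fingers":-1,"x":0.136,"y":0.085,"z":-0.03,"spin":0},{"fingers":-1,"x":0.136,"y":0.095,"z":-0.03,"spin":0},{"fingers":-1,"x":0.136,"y":0.095,"z":-0.03,"spin":0}]'
python3 go.py .559,.2844,.0335,85;python3 - <<'E'
from h import *
p,W=shot('scene','pe2',(310,180,470,300),4.5)
E
```

```text
time_s: 25.55
ee_pos: [0.5592, 0.2811, 0.0821]
eef_rot: [-1.569, 0.001, 1.483]
force: [0.1, -0.1, -0.3]
grip_width: 0.0158
now 25.55 [0.5592 0.2811 0.0821] yaw 84.97 tilt [0.09 0.05] w 0.0158 [ 0.1 -0.1 -0.3]
.559,.2844,.0335,85 x 0.0033 y 0.0486 z 0.0005 spin -0.0
```

View pics/pe2.png

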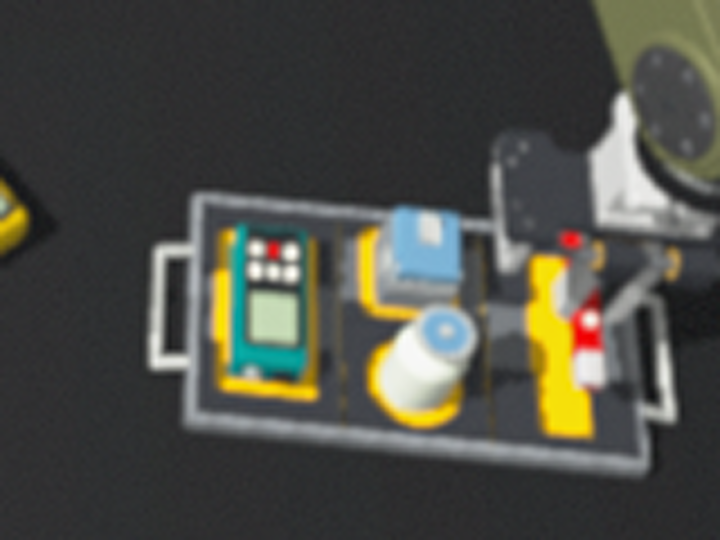

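The meter is seated (268,305), the pen is held along its recess (585,320), and the others are undisturbed. Lowering the pen.

```bash
python3 -m handwheel '[{"fingers":-1,"x":0.001,"y":0.01,"z":0,"spin":0},{"fingers":-1,"x":0.001,"y":0.022,"z":0,"spin":0},{"fingers":-1,"x":0.001,"y":0.032,"z":0,"spin":0},{"fingers":-1,"x":0.001,"y":0.039,"z":0,"spin":0},{"fingers":-1,"x":0.001,"y":0.044,"z":0,"spin":0},{"fingers":-1,"x":0.001,"y":0.047,"z":0,"spin":0},{"fingers":-1,"x":0.001,"y":0.049,"z":0,"spin":0},{"fingers":-1,"x":0.001,"y":0.05,"z":0,"spin":0},{"fingers":-1,"x":0.001,"y":0.05,"z":0,"spin":0},{"fingers":-1,"x":0.001,"y":0.05,"z":0,"spin":0}]'
```

```text
time_s: 26.6
ee_pos: [0.5598, 0.2824, 0.0332]
eef_rot: [-1.571, -0.0, 1.483]
force: [0.1, -0.6, 0.1]
grip_width: 0.0158
```

```bash
python3 -m handwheel '[{"fingers":-1,"x":0,"y":0.0005,"z":0,"spin":0},{"fingers":-1,"x":0,"y":0.001,"z":0,"spin":0},{"fingers":-0.35,"x":0,"y":0.001,"z":0,"spin":0},{"fingers":-0.35,"x":0,"y":0.001,"z":0,"spin":0},{"fingers":-0.35,"x":0,"y":0.001,"z":0,"spin":0},{"fingers":-0.35,"x":0,"y":0.001,"z":0,"spin":0},{"fingers":-0.35,"x":0,"y":-0.01,"z":0,"spin":0},{"fingers":-0.35,"x":0,"y":-0.04,"z":0,"spin":0},{"fingers":-0.35,"x":0,"y":-0.08,"z":0,"spin":0},{"fingers":-0.35,"x":0,"y":-0.12,"z":0,"spin":0}]'
python3 go.py .45,.45,.25,85
```

```text
time_s: 27.6
ee_pos: [0.5595, 0.2822, 0.1551]
eef_rot: [-1.571, 0.0, 1.483]
force: [0.0, 0.2, -0.4]
grip_width: 0.0305
now 27.6 [0.5595 0.2822 0.1551] yaw 84.97 tilt [0. 0.] w 0.0305 [ 0.   0.2 -0.4]
.45,.45,.25,85 x 0.1576 y -0.0949 z 0.1238 spin -0.0
```

```bash
python3 -m handwheel '[{"fingers":-0.35,"x":0,"y":-0.03,"z":0,"spin":0},{"fingers":-0.35,"x":0.02,"y":-0.06,"z":0.02,"spin":0},{"fingers":-0.35,"x":0.05,"y":-0.09,"z":0.04,"spin":0},{"fingers":-0.35,"x":0.08,"y":-0.095,"z":0.065,"spin":0},{"fingers":-0.35,"x":0.11,"y":-0.095,"z":0.09,"spin":0},{"fingers":-0.35,"x":0.14,"y":-0.095,"z":0.115,"spin":0},{"fingers":-0.35,"x":0.157,"y":-0.095,"z":0.124,"spin":0},{"fingers":-0.35,"x":0.157,"y":-0.095,"z":0.124,"spin":0},{"fingers":-0.35,"x":0.157,"y":-0.095,"z":0.124,"spin":0},{"fingers":-0.35,"x":0.157,"y":-0.095,"z":0.124,"spin":0}]'
python3 - <<'E'
from h import *
p,W=shot('top','fin',(80,140,280,250),4)
def r(n,b,lo,hi,z):
    q=plane('top',blob(p,b,lo,hi),z); c,s,a=cv2.minAreaRect(q[:,:2].astype(np.float32)); print(n,len(q),np.round(c,4),np.round(s,4),round(a,1))
r('lid',(120,180,162,218),(95,60,100),(115,255,255),.058)
r('disc',(128,145,162,180),(95,60,100),(115,255,255),.086)
r('meter',(160,155,198,218),(80,100,50),(100,255,255),.04)
r('penred',(92,150,125,218),(0,150,75),(8,255,255),.022)
def top(n,b):
    x0,y0,x1,y1=b; z=W[y0:y1,x0:x1,2]; print(n,'z med',np.median(z).round(4))
for n,q in dict(cleaver=(.5137,.195,.058),alc=(.5884,.19,.086),meter=(.542,.1,.04),pen=(.559,.284,.024)).items():
    u,v=map(int,px('top',q)); top(n,(u-3,v-3,u+4,v+4))
E
```

```text
time_s: 28.6
ee_pos: [0.4508, 0.4485, 0.2481]
eef_rot: [-1.571, 0.0, 1.482]
force: [0.1, 0.1, -0.4]
grip_width: 0.0306
lid 252 [0.5136 0.1949] [0.0426 0.0505] 85.2
disc 48 [0.5878 0.1875] [0.0216 0.0205] 2.2
meter 204 [0.5417 0.0955] [0.0442 0.0996] 84.3
penred 91 [0.5531 0.2813] [0.0164 0.0767] 84.9
cleaver z med 0.0593
alc z med 0.0847
meter z med 0.0406
pen z med 0.0224
```

View pics/fin.png

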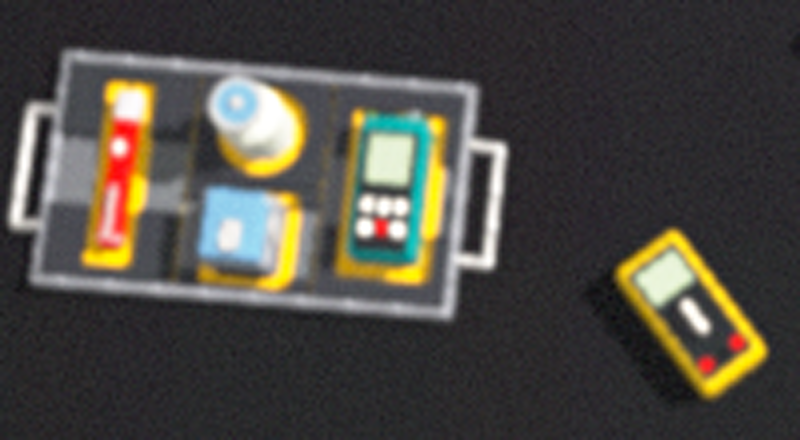

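All four tools lie in their recesses: pen (120,168), bottle (250,120), cleaver (240,230), meter (388,190). The multimeter is where it was. Handing in.

```bash
python3 -c "
from station import workorder,get_obs
print(workorder.hand_in(),get_obs()['time_s'])"
```

```text
the job is handed in; nothing more can be done
the job is handed in; nothing more can be done
```

I packed the cleaver, alcohol dispenser, teal power meter and the nearer red pen into their recesses in the grey tray. The job was handed in at about 29 s on the robot's clock, and no verdict was reported.

| Tool | Offset from recess centre in the last top view | Height of top above bench | Expected height |
|---|---|---|---|
| Cleaver | under 1 mm | 59 mm | 58 mm |
| Alcohol | about 3 mm | 85 mm | 86 mm |
| Meter | about 5 mm | 41 mm | 40–42 mm |
| Pen | about 3 mm across its recess (lengthwise by eye only) | 22 mm | 24–27 mm |

- **Angles:** the cleaver, meter and pen all lie within about 1° of the tray's direction. The alcohol was measured upright while held over the tray and looks upright in its recess.
- **Release:** each tool was lowered until it touched or nearly touched the floor before I let go, and the gripper is well clear of everything.
- **Look-alikes:** the multimeter shows no visible movement. I did not check the glue bottle again after the first pictures, but the arm never came close to it at a low height.
- **Disagreements:** only small ones. The pen's height reads 2–5 mm low, within the depth camera's noise of about ±5 mm. The scene camera put the cleaver's lid about 5 mm off while the top camera showed it centred.

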